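Clamp a batten in the mitre box

ROBOT

A 6-joint arm with a two-finger parallel gripper is mounted at the origin on the work surface. World frame = base frame: x ahead of the robot, y to its left, z up, the work surface at z = 0. Lengths are in mm, angles in rad, forces in N, time in s.
With the tool pointing down it reaches from about 350 to 875 mm from the base axis. Payload 4.2 kg.
Tool frame: the origin (TCP) lies at the very end of the fingers, on their centre line; the grasp point (between the pads) lies 19 mm behind it; z points along the fingers, y is the line along which they close (so a half turn about z gives the same grasp; the last joint's range is limited). The gripper opens to 85 mm and grips with 20 to 120 N. Pads are 22 mm wide; open, the fingers measure 114 mm over their backs; the gripper's body (76 mm by 85 mm) begins 54 mm behind the grasp point. The pads swing forward as they close: fully open they stand 13 mm farther back than shut.
Start: joints at [-1.024, 0.385, 0.008, 0, -1.194, -0.259], TCP at [177.418, -599.268, 231.312] pointing down, gripper open.
Joint ranges: [-3.14, 3.14], [-1.21, 2.06], [-1.07, 1.41], [-3.16, 2.05], [-2.99, -0.16], [-3.1, 3.1]. Speed limits (rad/s): [2.79, 2.79, 3.14, 3.14, 3.14, 3.14].

INTERFACE

Orientations are given as a unit quaternion [x, y, z, w].
In Python, from bench import arm gives the robot as it stands. The module is installed in compiled form; this text tells all that it offers.
- The arm moves only by the tool drive_tool, never from a script. Its argument "targets" is a list of rows, each a list of 5 numbers: the closure, from -1 (fully open) to 1 (shut), then the shift along the tool's x, y, z in mm, then the turn about the tool's z in degrees. In form: [[grip, tx, ty, tz, roll], ...]. A call has 1 to 12 rows; each row is the pose to reach, as a shift and turn from the pose commanded when the call began, along the tool's axes at that moment; what a row does not reach only later rows make up. A row lasts 1/10 s, in which the tool goes at most 50 mm and 8.59 degrees, less where a joint would pass 70% of its speed; a pose out of reach is approached as far as the arm can. A call with a gripper value outside its range is refused whole. The fingers move at their own pace and stop on an object; the grip force is fixed at half the most. Time passes only in rows, so rows that repeat a pose let the fingers close. It gives the time, the measured TCP pose, the force, the opening and the grip force at its end, in the units of the state.
- arm.read_state(): the state, without advancing time (a new reading comes with each control period).
- arm.get_image(name): name is "scene" or "side" or "wrist"; returns the picture (420x560x3 uint8, blue, green, red); there is no depth.
- arm.camera_params(name): a dict with "fov_y" (degrees; the focal length in pixels is half the picture's height over the tangent of half this angle, whatever the lens; pixels are square), "cx", "cy" (the principal point, pixels), "rvec" (rotation vector, rad) and "tvec" (3), from world to camera coordinates, as OpenCV has them; the wrist camera has in their place "tool_from_camera" (4x4, takes a point from camera to tool coordinates, whose origin is the TCP and whose axes are the flange's). Camera axes: x right, y down, z forward; pixel columns grow to the right and rows downward; lengths in mm; the calibration is good to about 2 mm. A picture is of the moment at which its call begins: read the wrist's pose just before it. camera_params takes no time and is no camera call.
- arm.job_done(): hands the job in; it is judged then, once.
The state is a dict: "clock": time; "joints": joint angles; "joint_vel": joint speeds; "joint_efforts": joint torques, N m; "position": TCP position; "ee_rot": TCP orientation; "contact_force": force on the tool from outside, world axes, zero at the start; "wrist_torque": the same for the moment, N m; "gripper_width": finger opening in mm; "grasp_force": force on a finger pad.
Only numpy, scipy, OpenCV 4.12 (cv2) and the standard library are available. Lean on these libraries where they do the work, as an engineer would, in place of code of your own. Each camera call takes 0.05 s, during which the arm holds its last target. There are 200 camera calls.

TASK

Set the batten up in the mitre box for sawing to length: slide it gently along the trough until its end rests against the stop block, then reach into the trough and turn the cam by its bar until it nips the batten firmly against the fence, without bruising the wood. Do not ram the stop or lean on the mitre box, and leave the other things on the bench where they are.

Things in the scene. Friction and masses are not known exactly. Their poses are not given: they have to be found in the camera images.
- box: Grey plastic mitre box (saw guide), screwed to the bench: open trough 280 long (y) x 106 wide (x) x 70 high, floor 10 thick, two walls 9 thick with saw slots, inside 88 wide and 60 deep. Origin: centre of its underside; z up. The fence is the inside of the far wall, at x = +44 (the near wall's inside is at x = -44). Both ends are open. Press on it with no more than 15 N.
- stop: Dark wooden length stop, 30 wide x 28 long x 34 high, faced with cork, fixed on the trough floor by the fence near the box's +y end. Origin: foot of the cork face that the batten meets, in the middle of its width; axes as the box's; the block extends to +y. It should not feel more than 25 N.
- cam: Black cam knob on a pin in the trough floor, between the near wall and the batten. Origin: on the pin axis at the trough floor, z up, 39 from the near wall, 49 from the fence. Round disc, radius 20, set 7 off the axis to the cam's -x, from 2 to 24 above the floor; on it a bar 10 thick (cam x) x 36 long (cam y), from 24 to 54 above the floor, centred on the axis: its top is 6 below the walls' tops.
- cam_grip (a point): On the cam's axis, 42 above the trough floor, in the bar. Turning the cam anticlockwise seen from above brings the disc toward the fence; the slack start is 0.4 to 0.8 rad past its low point. Free turning needs up to 0.16 N m; it first shoves the batten over (2 to 5 N), then nips. The nip adds about 0.02 N m per newton; 10 to 35 N is a firm nip, over 35 N bruises. It stays when let go.
- batten: Rough-sawn softwood batten, 330 long (y), 22 high, about 0.2 kg, lying loose on the trough floor along the fence, its tail out of the box's -y end. Its width differs from piece to piece, 27.5 to 31.5, so the cam angle that nips it is not known beforehand (1.1 to 1.9 rad past the low point). Origin: middle of its underside, 13 from the fence-side face; the cam-side face is 14.5 to 18.5 from it.
- batten_head (a point): Centre of the batten's end that faces the stop (its +y end), 11 above its underside; 30 to 70 short of the stop at the start.
- batten_tail (a point): Centre of the batten's other end (its -y end), out over the bench beyond the box, 21 above the bench: the end to push. It still stands 78 out of the box when the head is at the stop. Sliding takes 1 to 2 N.
- offcut: Bystander: batten offcut 29 x 62 x 22, on the bench on the robot's side of the box. Origin: centre of underside.
- pencil: Bystander: red carpenter's pencil 170 long, on the bench on the far side of the box. Origin: under its middle.
- square: Bystander: try square, wooden stock 115 and steel blade 150, on the newspaper. Origin: under the stock.
- saw: Bystander: tenon saw lying flat, 340 long, at the far side of the bench. Origin: under the blade near the handle.
- tape: Bystander: tape measure 68 x 66 x 36, to the robot's right. Origin: centre of underside.
- glue: Bystander: white glue bottle, 56 across, 160 high, beyond the box to the left. Origin: centre of underside.
- fruit0: Bystander: green fruit 100 x 44 on the newspaper to the left. Origin: under its middle.
- fruit1: Bystander: green fruit 100 x 44 on the bench to the right. Origin: under its middle.

How it is judged (in metres and radians):
On the way:
1. the batten's end rests against the stop block, the cam still slack (y of batten_head in the frame of stop above -0.0025 m and contact force between cam and batten below 5 N), for 0.1 s.
At the end, for the whole second after the job is handed in: the batten lies flat and straight in the trough with its end within 2.5 mm of the stop, the cam nips it with 10 to 35 N, everything is at rest and the robot has let go; the bystanders are within 20 mm of where they were (y of batten_head in the frame of stop above -0.0025 m and contact force between cam and batten between 10 and 35 N and angle between the y axis of batten and the y axis of box, either way round below 0.02 rad and angle between batten's own z axis and vertical below 0.03 rad and linear speed of batten below 0.01 m/s and distance of each of offcut, pencil, square, saw, tape, glue, fruit0, fruit1 from where it was at the start of the episode below 0.02 m); the robot touches nothing.
It fails at once if the cam bruises the batten (over 35 N) (contact force between cam and batten above 35 N).
It fails at once if the stop is rammed (over 25 N) (contact force between batten and stop above 25 N).
It fails at once if the robot leans on the mitre box (over 15 N) (contact force between any of the fingers, the arm and box above 15 N).
It fails at once if a bystander is moved more than 20 mm (distance of any of offcut, pencil, square, saw, tape, glue, fruit0, fruit1 from where it was at the start of the episode above 0.02 m).
It also fails if it takes over 72 s, if anything falls off the work surface, if the arm or the gripper's body presses on something with over 40 N, if the wrist force passes 120 N, or if a joint passes its speed limit or range.

## Working session

There is one attempt and no reset: what is moved stays moved. The work goes in short steps, Python scripts to look and compute and a tool call to move; the robot and the scene stay as the last step left them, time stands still between calls to the robot, and variables do not carry over. Pictures are saved under pics/ and viewed, at most 10 in all, crops included, and the job is handed in when it is done.

Besides the shell and the picture viewer there is one more tool, called after "Emit:" as name(argument=value, ...) on one line, values as JSON. drive_tool: Moves the arm, as the interface text tells. Its arguments: {"type":"object","properties":{"targets":{"type":"array","items":{"type":"array","items":{"type":"number"}}}},"required":["targets"]}

```bash
mkdir -p pics; python3 - <<'E'
from bench import arm
import cv2,numpy as np
s=arm.read_state();print(s)
for n in("scene","side","wrist"):
    cv2.imwrite(f"pics/{n}0.png",arm.get_image(n));print(n,arm.camera_params(n))
E
```

```text
{'clock': 0.0, 'joints': array([-1.02439953e+00,  3.85554441e-01,  6.61518331e-03, -4.82890707e-04,
       -1.19402772e+00, -2.58573223e-01]), 'joint_vel': array([ 0.00036402,  0.00024809,  0.0007837 , -0.00152846, -0.00118164,
       -0.00094631]), 'joint_efforts': array([-6.72242058e-04, -3.92289662e+01,  1.88399059e+01,  4.18612897e+00,
       -4.65394347e-03, -3.45380045e-05]), 'position': array([ 177.24210997, -598.72052373,  230.22110567]), 'ee_rot': array([-1.43327305e-01,  9.89674722e-01,  1.08650189e-03, -2.18647909e-04]), 'contact_force': array([-0.37684776,  0.04545847,  0.5756536 ]), 'wrist_torque': array([-0.01480326, -0.01515825,  0.04945   ]), 'grasp_force': 0.0, 'gripper_width': 85.18873105813798}
scene {'fov_y': 50.153634917457246, 'cx': 276.91445677745173, 'cy': 205.43943341289784, 'rvec': array([ 1.10551926,  2.52954165, -0.83388569]), 'tvec': array([ 378.15203039, -249.10520268, 1582.73277169])}
side {'fov_y': 44.55914836497437, 'cx': 282.7116103623652, 'cy': 210.02811588042223, 'rvec': array([ 0.45254378, -2.73171693,  1.14225312]), 'tvec': array([ 517.56935448,  174.56939649, 1277.34882157])}
wrist {'fov_y': 64.30990287359852, 'cx': 281.17119185068134, 'cy': 204.78553415964933, 'tool_from_camera': array([[ 4.34139310e-04, -9.61099019e-01, -2.76203707e-01,
         6.92321328e+01],
       [ 9.99999663e-01,  6.09731114e-04, -5.49857975e-04,
         2.84339213e-01],
       [ 6.96877954e-04, -2.76203375e-01,  9.61098959e-01,
        -1.43231057e+02],
       [ 0.00000000e+00,  0.00000000e+00,  0.00000000e+00,
         1.00000000e+00]])}
```

View pics/scene0.png

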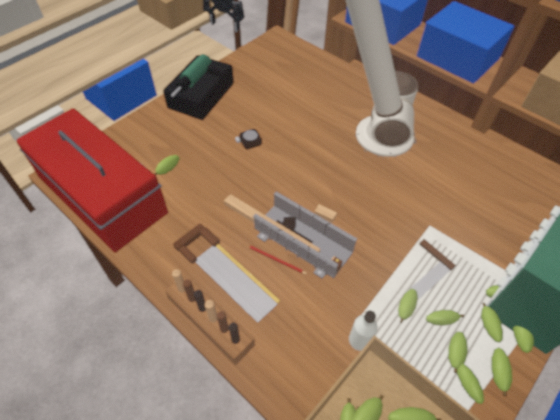

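View pics/side0.png

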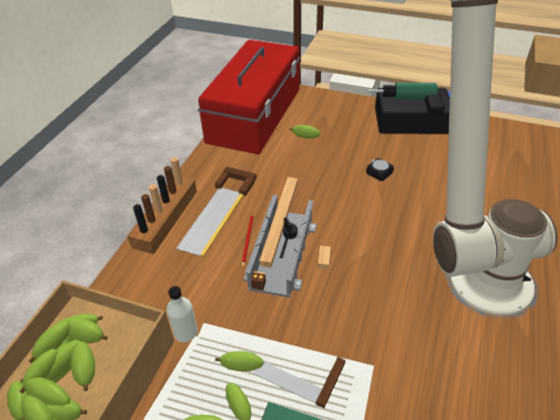

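The scene view shows the box around (305,235), with the batten tail at (230,200). In the side view the box is around (280,245), the tail at (290,182), the stop at (258,280) and the cam at (290,230). I'll enlarge both.

```bash
python3 - <<'E'
import cv2,numpy as np
a=cv2.imread("pics/scene0.png")[180:290,215:365];b=cv2.imread("pics/side0.png")[165:305,225:345]
cv2.imwrite("pics/a.png",cv2.resize(a,None,fx=5,fy=5,interpolation=cv2.INTER_CUBIC))
cv2.imwrite("pics/b.png",cv2.resize(b,None,fx=4,fy=4,interpolation=cv2.INTER_CUBIC))
E
```

```text
(no output)
```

View pics/a.png

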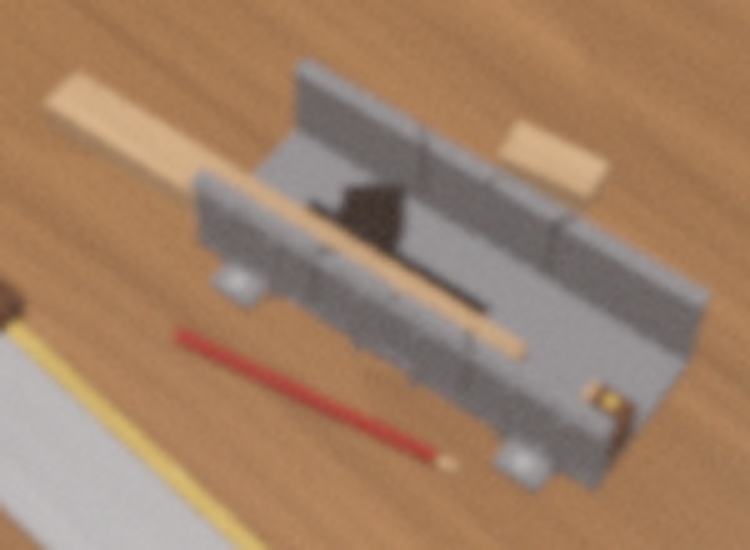

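View pics/b.png

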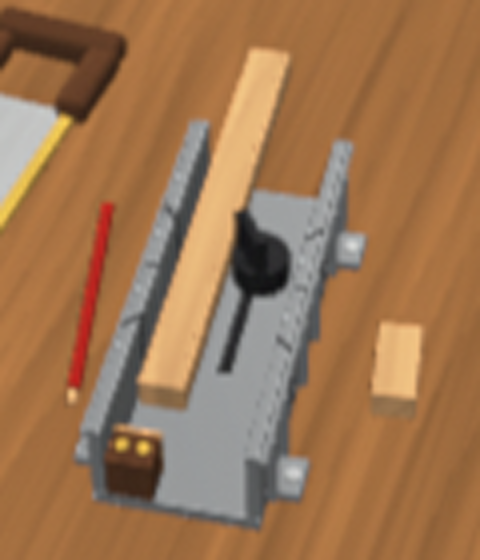

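Picks, in crop pixels:
- **Scene crop:** near-wall top ends at (305,60) and (708,295); fence outer top at (197,172); tail corners at (80,72) and (45,103).
- **Side crop:** wall-top ends at (192,122), (352,143), (82,430) and (268,462); foot corners at (98,497) and (260,527); tail at (250,48) and (290,53); head at (138,385) and (183,392).

```bash
cat > h.py <<'E'
import numpy as np,cv2
from bench import arm
from scipy.spatial.transform import Rotation as R
from scipy.optimize import least_squares
def K(p):
    f=210/np.tan(np.radians(p["fov_y"]/2));return np.array([[f,0,p["cx"]],[0,f,p["cy"]],[0,0,1]])
def proj(n,P,st=None):
    p=arm.camera_params(n);P=np.atleast_2d(P).astype(float)
    if n=="wrist":
        T=np.eye(4);T[:3,:3]=R.from_quat(st["ee_rot"]).as_matrix();T[:3,3]=st["position"]
        M=np.linalg.inv(T@p["tool_from_camera"])
        rv,tv=cv2.Rodrigues(M[:3,:3])[0],M[:3,3]
    else: rv,tv=p["rvec"],p["tvec"]
    return cv2.projectPoints(P,rv,tv,K(p),None)[0][:,0]
def box2w(q,P):
    c,s=np.cos(q[2]),np.sin(q[2]);P=np.atleast_2d(P)
    return np.c_[q[0]+c*P[:,0]-s*P[:,1],q[1]+s*P[:,0]+c*P[:,1],P[:,2]]
E
python3 - <<'E'
from h import *
A=lambda u:np.array(u)/5+[215,180]; B=lambda u:np.array(u)/4+[225,165]
ps=A([(305,60),(708,295),(197,172)]);Ps=np.array([(-53,-140,70),(-53,140,70),(53,-140,70)])
pd=B([(192,122),(352,143),(82,430),(268,462),(98,497),(260,527)]);Pd=np.array([(53,-140,70),(-53,-140,70),(53,140,70),(-53,140,70),(53,140,0),(-53,140,0)])
f=lambda q:np.r_[(proj("scene",box2w(q,Ps))-ps).ravel(),(proj("side",box2w(q,Pd))-pd).ravel()]
r=least_squares(f,[500,0,0],loss="soft_l1");q=r.x;print(q,r.fun.round(1))
def back(n,uv,z): return least_squares(lambda x:(proj(n,[x[0],x[1],z])-uv).ravel(),[500,0]).x
def inbox(w):c,s=np.cos(q[2]),np.sin(q[2]);d=w-q[:2];return np.array([c*d[0]+s*d[1],-s*d[0]+c*d[1]])
for n,u in [("scene",A((80,72))),("scene",A((45,103))),("scene",A((525,352))),("side",B((250,48))),("side",B((290,53))),("side",B((138,385))),("side",B((183,392)))]:
    w=back(n,u,32);print(n,w.round(),inbox(w).round(1))
w=back("side",B((108,426)),44);print("stop",inbox(w));w=back("side",B((162,432)),44);print("stop",inbox(w))
w=back("side",B((240,212)),64);print("bar end",inbox(w),inbox(back("side",B((264,250)),64)))
print("cam",box2w(q,[-5,0,0]))
np.save("q.npy",q)
E
```

```text
[5.24194468e+02 7.56596528e+01 1.11464379e-01] [ 0.  -0.8  0.9 -0.6 -0.3  0.   1.  -1.1 -1.1 -1.   0.9  0.1 -2.  -0.5
 -1.1  1.1  0.2  1. ]
scene [ 568. -183.] [  15.2 -261.5]
scene [ 599. -181.] [  46.2 -263.2]
scene [537. 145.] [20.1 67.5]
side [ 595. -180.] [  42.4 -262. ]
side [ 565. -184.] [  12.2 -262.4]
side [558. 149.] [41.4 69.5]
side [529. 146.] [12.2 69.1]
stop [ 47.95151317 114.34928504]
stop [ 14.45151057 111.97446919]
bar end [  4.66421004 -62.60723724] [-18.19950531 -31.97229799]
cam [[519.22549693  75.1034842    0.        ]]
```

Emit:
drive_tool(targets=[[1, -42, 21, 0, 2], [1, -84, 42, 0, 4], [1, -126, 63, 0, 6], [1, -168, 84, 0, 8], [1, -210, 105, 0, 10], [1, -252, 126, 0, 10], [1, -294, 147, 5, 10], [1, -336, 168, 10, 10], [1, -378, 189, 15, 10], [1, -420, 210, 20, 10], [1, -462, 231, 25, 10], [1, -500, 251, 30, 10]])

```text
clock: 1.35
position: [586.9, -214.9, 200.8]
ee_rot: [-0.057, 0.998, 0.0, -0.0]
contact_force: [-0.3, -1.0, 0.4]
gripper_width: -0.2
grasp_force: 0.0
```

Emit:
drive_tool(targets=[[1, 0, 0, 0, 0], [1, 0, 0, 0, 0], [1, 0, 0, 0, 0], [1, 0, 0, 0, 0]])

```text
clock: 1.75
position: [584.8, -217.7, 201.6]
ee_rot: [-0.056, 0.998, -0.0, 0.0]
contact_force: [-0.0, -0.1, -0.8]
gripper_width: -0.1
grasp_force: 0.0
```

```bash
cat > look.py <<'E'
from h import *
import sys
s=arm.read_state();im=arm.get_image("wrist");cv2.imwrite("pics/%s.png"%sys.argv[1],im)
np.save("pics/%s.npy"%sys.argv[1],np.r_[s["position"],s["ee_rot"]])
q=np.load("q.npy");c,sn=np.cos(q[2]),np.sin(q[2]);d=s["position"][:2]-q[:2]
M=R.from_quat(s["ee_rot"]).as_matrix()
print(s["clock"],s["position"].round(1),"box",c*d[0]+sn*d[1],-sn*d[0]+c*d[1],"toolx,y in box deg",[round(np.degrees(np.arctan2(M[1,i],M[0,i])-q[2]),1) for i in(0,1)],s["joints"].round(2),s["contact_force"].round(1),s["gripper_width"])
print("tail",proj("wrist",box2w(q,[[14.5,-262,32],[44,-262,32]]),s).round(1).tolist(),"wall",proj("wrist",box2w(q,[[-53,-140,70],[53,-140,70],[53,140,70],[-53,140,70]]),s).round(1).tolist())
E
python3 look.py w1
```

```text
1.75 [ 584.8 -217.7  201.6] box 27.624861621073883 -298.2382939309193 toolx,y in box deg [np.float64(-180.0), np.float64(90.0)] [-0.1   0.4  -0.04  0.   -1.13 -1.36] [-0.  -0.1 -0.8] -0.1480741400064749
tail [[319.2, 170.5], [318.3, 200.6]] wall [[483.5, 93.8], [463.0, 222.2], [785.6, 222.5], [842.4, 94.0]]
```

View pics/w1.png

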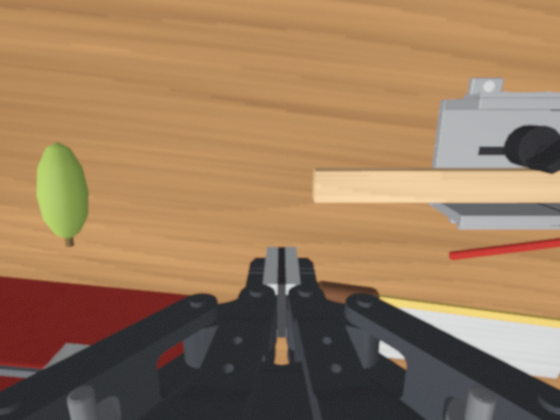

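The tail is at (314,170–202) and the wall end at (480,100), within 5 px of prediction. I'll descend.

Emit:
drive_tool(targets=[[1, 0, 0, 40, 0], [1, -1, 0, 80, 0], [1, -1, 0, 120, 0], [1, -1, 0, 150, 0], [1, -1, 0, 175, 0], [1, -1, 0, 188, 0], [1, -1, 0, 188, 0], [1, -1, 0, 188, 0], [1, -1, 0, 188, 0]])

```text
clock: 2.7
position: [587.9, -216.9, 15.2]
ee_rot: [-0.057, 0.998, -0.0, 0.002]
contact_force: [0.2, 0.1, 0.1]
gripper_width: 0.0
grasp_force: 0.0
```

Emit:
drive_tool(targets=[[1, 0, 2, 0, 0], [1, 0, 4, 0, 0], [1, 0, 6, 0, 0], [1, 0, 8, 0, 0], [1, 0, 10, 0, 0], [1, 0, 12, 0, 0], [1, 0, 14, 0, 0], [1, 0, 16, 0, 0], [1, 0, 18, 0, 0], [1, 0, 20, 0, 0], [1, 0, 22, 0, 0], [1, 0, 24, 0, 0]])

```text
clock: 3.9
position: [583.8, -192.7, 13.3]
ee_rot: [-0.057, 0.998, -0.0, -0.0]
contact_force: [0.3, -0.5, -1.5]
gripper_width: 0.0
grasp_force: 0.5
```

```bash
python3 look.py w2|head -1
```

```text
3.9 [ 583.8 -192.7   13.3] box 29.42205050477684 -273.3062739275469 toolx,y in box deg [np.float64(-179.9), np.float64(90.1)] [-0.06  0.59 -0.26  0.   -0.72 -1.4 ] [ 0.3 -0.5 -1.5] 0.02924530277155626
```

Emit:
drive_tool(targets=[[1, 0, 2, 0, 0], [1, 0, 4, 0, 0], [1, 0, 6, 0, 0], [1, 0, 8, 0, 0], [1, 0, 10, 0, 0], [1, 0, 12, 0, 0], [1, 0, 14, 0, 0], [1, 0, 16, 0, 0], [1, 0, 18, 0, 0], [1, 0, 20, 0, 0], [1, 0, 22, 0, 0], [1, 0, 24, 0, 0]])

```text
clock: 5.15
position: [581.2, -168.7, 13.3]
ee_rot: [-0.057, 0.998, 0.0, -0.0]
contact_force: [-0.5, -0.5, -1.2]
gripper_width: 0.2
grasp_force: 0.4
```

```bash
python3 look.py w3|head -1; python3 - <<'E'
from h import *
a=arm.get_image("scene")[180:290,215:365];b=arm.get_image("side")[165:305,225:345]
a=cv2.resize(a,(450,330),interpolation=cv2.INTER_CUBIC);b=cv2.resize(b,(340,397),interpolation=cv2.INTER_CUBIC)
o=np.zeros((397,800,3),np.uint8);o[:330,:450]=a;o[:,455:795]=b
cv2.imwrite("pics/c3.png",o)
E
```

```text
5.15 [ 581.2 -168.7   13.3] box 29.428384791755526 -249.17014902214706 toolx,y in box deg [np.float64(-179.9), np.float64(90.1)] [-0.02  0.58 -0.28 -0.   -0.7  -1.44] [-0.5 -0.5 -1.2] 0.20422568447301298
```

View pics/c3.png

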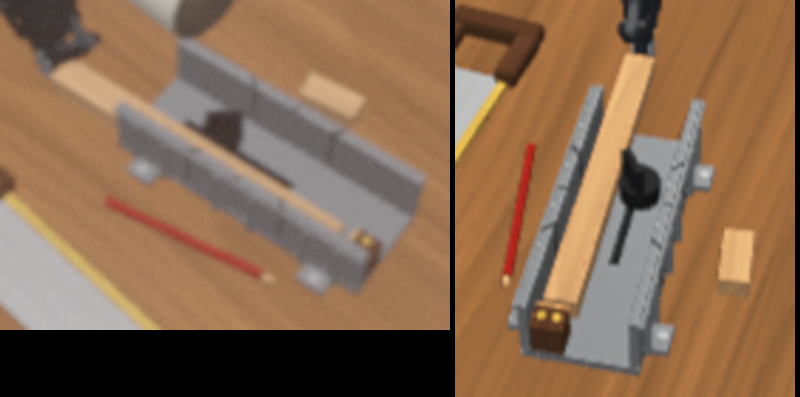

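The head at (343,232) is about 12 mm from the stop at (355,238) in the scene half, so I'll creep.

Emit:
drive_tool(targets=[[1, 0, 1, 0, 0], [1, 0, 2, 0, 0], [1, 0, 3, 0, 0], [1, 0, 4, 0, 0], [1, 0, 5, 0, 0], [1, 0, 6, 0, 0]])

```text
clock: 5.9
position: [580.6, -162.9, 13.4]
ee_rot: [-0.057, 0.998, -0.0, 0.0]
contact_force: [0.1, -1.4, 0.3]
gripper_width: -0.0
grasp_force: 0.8
```

Emit:
drive_tool(targets=[[1, 0, 0.5, 0, 0], [1, 0, 1, 0, 0], [1, 0, 1.5, 0, 0], [1, 0, 2, 0, 0]])

```text
clock: 6.3
position: [580.4, -160.9, 13.4]
ee_rot: [-0.057, 0.998, -0.0, 0.0]
contact_force: [0.7, -1.5, 1.8]
gripper_width: -0.1
grasp_force: 0.9
```

Emit:
drive_tool(targets=[[1, 0, 0.5, 0, 0], [1, 0, 1, 0, 0], [1, 0, 1.5, 0, 0], [1, 0, 2, 0, 0]])

```text
clock: 6.7
position: [580.1, -158.9, 13.4]
ee_rot: [-0.057, 0.998, -0.0, 0.0]
contact_force: [0.3, -2.9, 1.4]
gripper_width: -0.4
grasp_force: 1.1
```

Emit:
drive_tool(targets=[[1, 0, 0.5, 0, 0], [1, 0, 1, 0, 0], [1, 0, 1, 0, 0]])

```text
clock: 7.0
position: [580.0, -157.9, 13.4]
ee_rot: [-0.057, 0.998, 0.0, 0.0]
contact_force: [0.1, -1.5, 1.1]
gripper_width: -0.2
grasp_force: 0.9
```

Emit:
drive_tool(targets=[[1, 0, 0.5, 0, 0], [1, 0, 1, 0, 0], [1, 0, 1, 0, 0]])

```text
clock: 7.3
position: [579.9, -156.9, 13.4]
ee_rot: [-0.057, 0.998, -0.0, 0.0]
contact_force: [-0.2, -2.0, 1.4]
gripper_width: -0.0
grasp_force: 1.0
```

```bash
python3 - <<'E'
from h import *
q=np.load("q.npy")
b=arm.get_image("side")[265:305,230:310]
cv2.imwrite("pics/c4.png",cv2.resize(b,(800,400),interpolation=cv2.INTER_CUBIC))
s=arm.read_state();print(s["contact_force"],s["position"])
E
```

```text
[ 0.53788899 -2.3069278   2.36518425] [ 579.8651999  -156.9183647    13.37363577]
```

View pics/c4.png

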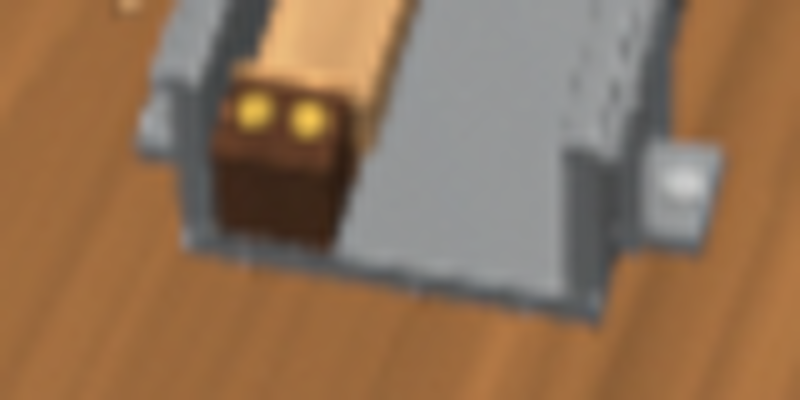

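The batten's end edge at (370,150) is nearly at the stop. I'll continue 1 mm at a time until the force rises.

Emit:
drive_tool(targets=[[1, 0, 0.5, 0, 0], [1, 0, 1, 0, 0], [1, 0, 1, 0, 0]])

```text
clock: 7.65
position: [579.8, -155.9, 13.4]
ee_rot: [-0.057, 0.998, -0.0, 0.0]
contact_force: [1.1, -1.8, 1.7]
gripper_width: -0.2
grasp_force: 1.1
```

Emit:
drive_tool(targets=[[1, 0, 0.5, 0, 0], [1, 0, 1, 0, 0], [1, 0, 1, 0, 0]])

```text
clock: 7.95
position: [579.6, -154.9, 13.4]
ee_rot: [-0.057, 0.998, -0.0, 0.0]
contact_force: [0.6, -1.5, 2.1]
gripper_width: -0.1
grasp_force: 1.2
```

Emit:
drive_tool(targets=[[1, 0, 0.5, 0, 0], [1, 0, 1, 0, 0], [1, 0, 1, 0, 0]])

```text
clock: 8.25
position: [579.5, -153.9, 13.3]
ee_rot: [-0.057, 0.998, -0.0, 0.0]
contact_force: [0.3, -1.8, 1.6]
gripper_width: 0.0
grasp_force: 1.2
```

Emit:
drive_tool(targets=[[1, 0, 0.4, 0, 0], [1, 0, 0.8, 0, 0], [1, 0, 0.8, 0, 0]])

```text
clock: 8.55
position: [579.5, -153.8, 13.4]
ee_rot: [-0.057, 0.998, -0.0, 0.0]
contact_force: [0.8, -4.8, 1.1]
gripper_width: 0.1
grasp_force: 2.7
```

Emit:
drive_tool(targets=[[1, 0, 0.4, 0, 0], [1, 0, 0.8, 0, 0], [1, 0, 0.8, 0, 0]])

```text
clock: 8.85
position: [579.5, -153.7, 13.4]
ee_rot: [-0.057, 0.998, -0.001, 0.0]
contact_force: [0.4, -8.2, 0.7]
gripper_width: 0.4
grasp_force: 4.2
```

Emit:
drive_tool(targets=[[1, 0, 0.4, 0, 0], [1, 0, 0.8, 0, 0], [1, 0, 0.8, 0, 0]])

```text
clock: 9.15
position: [579.5, -153.6, 13.4]
ee_rot: [-0.057, 0.998, -0.001, 0.0]
contact_force: [0.7, -11.5, -0.1]
gripper_width: 0.1
grasp_force: 5.8
```

Emit:
drive_tool(targets=[[1, 0, 0.4, 0, 0], [1, 0, 0.4, 0, 0]])

```text
clock: 9.35
position: [579.5, -153.5, 13.4]
ee_rot: [-0.057, 0.998, -0.001, 0.0]
contact_force: [1.1, -13.1, -0.6]
gripper_width: -0.3
grasp_force: 6.5
```

Contact with the stop is confirmed at 13 N. I'll back off and go above the cam.

Emit:
drive_tool(targets=[[1, 0, -10, 0, 0], [1, 0, -20, 0, 0], [1, 0, -20, 0, 0], [1, 0, -20, -45, 0], [1, 0, -20, -90, 0], [1, 0, -20, -135, 0], [1, 8, 25, -135, 0], [0.2, 16, 70, -135, 8], [0.2, 24, 115, -135, 16], [0.2, 34, 160, -135, 24], [0.2, 34, 187, -135, 32], [0.2, 34, 187, -135, 40]])

```text
clock: 10.55
position: [523.4, 34.3, 148.5]
ee_rot: [0.289, 0.957, 0.0, -0.0]
contact_force: [-0.5, 0.4, 0.5]
gripper_width: 34.0
grasp_force: 0.0
```

Emit:
drive_tool(targets=[[0.2, 0, 0, 0, 8], [0.2, 0, 0, 0, 13], [0.2, 0, 0, 0, 13], [0.2, 0, 0, 0, 13], [0.2, 0, 0, 0, 13]])

```text
clock: 11.05
position: [524.1, 30.8, 148.2]
ee_rot: [0.394, 0.919, -0.0, -0.0]
contact_force: [-0.1, 0.0, 0.7]
gripper_width: 34.5
grasp_force: 0.0
```

```bash
python3 look.py w5; python3 - <<'E'
from h import *
a=np.load("pics/w5.npy");s=dict(position=a[:3],ee_rot=a[3:]);q=np.load("q.npy")
t=.642
for y in(-47,):
  P=[[-5+np.cos(t)*u-np.sin(t)*v,y+np.sin(t)*u+np.cos(t)*v,64] for u,v in((5,18),(-5,18),(-5,-18),(5,-18),(0,0))]
  print(proj("wrist",box2w(q,P),s).round(0).tolist())
E
```

```text
11.05 [524.1  30.8 148.2] box -5.084644224310388 -44.55367260602325 toolx,y in box deg [np.float64(127.2), np.float64(37.2)] [ 0.37  0.3  -0.35 -0.   -0.92 -2.75] [-0.1  0.   0.7] 34.53535672089009
tail [[159.4, 385.6], [185.4, 400.5]] wall [[149.4, 274.4], [265.5, 348.0], [542.0, 36.1], [413.3, -92.3]]
[[285.0, 189.0], [271.0, 189.0], [271.0, 237.0], [285.0, 237.0], [278.0, 213.0]]
```

View pics/w5.png

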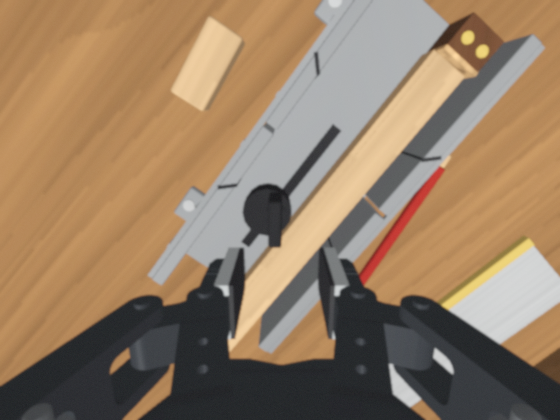

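The bar runs roughly from (275,195) to (275,247), below the predicted position. I'll enhance a crop to refine it.

```bash
python3 - <<'E'
import cv2,numpy as np
b=cv2.imread("pics/w5.png")[170:260,230:320].astype(float)
b=np.clip(b*4,0,255).astype(np.uint8)
cv2.imwrite("pics/w5c.png",cv2.resize(b,(540,540),interpolation=cv2.INTER_CUBIC))
E
```

```text
(no output)
```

View pics/w5c.png

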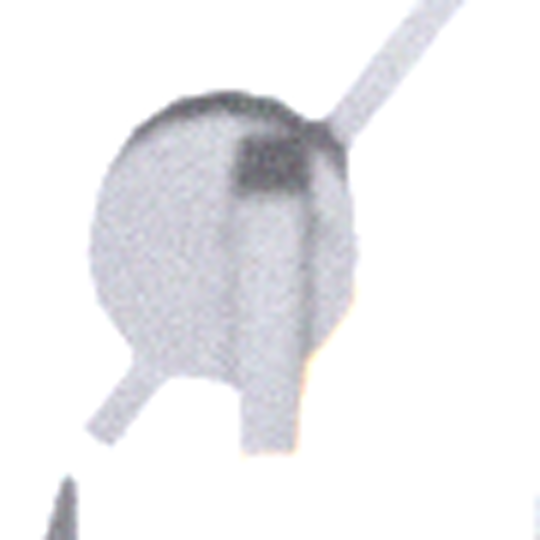

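```bash
python3 - <<'E'
from h import *
a=np.load("pics/w5.npy");s=dict(position=a[:3],ee_rot=a[3:]);q=np.load("q.npy")
M=R.from_quat(a[3:]).as_matrix()
for uv,z in (((275.2,223.4),64),((275.2,201.7),64),((275,245),64),((267.4,212.2),34)):
    x=least_squares(lambda x:(proj("wrist",[x[0],x[1],z],s)-uv).ravel(),[520,30]).x
    c,sn=np.cos(q[2]),np.sin(q[2]);d=x-q[:2]
    print(x.round(1),"box",(c*d[0]+sn*d[1]).round(1),(-sn*d[0]+c*d[1]).round(1),"tool",(M.T@(np.r_[x,z]-a[:3])).round(1))
E
```

```text
[528.1  21.6] box -2.1 -54.2 tool [-9.5 -3.4 84.2]
[517.   33.4] box -11.8 -41.2 tool [ 6.7 -3.3 84.2]
[539.5   9.3] box 7.9 -67.7 tool [-26.3  -3.6  84.2]
[523.8  16.2] box -7.0 -59.1 tool [-10.4 -10.3 114.2]
```

Emit:
drive_tool(targets=[[0.4, -9.5, -3.4, 0, 0], [0.4, -9.5, -3.4, 20, 0], [0.4, -9.5, -3.4, 45, 0], [0.4, -9.5, -3.4, 65, 0], [0.4, -9.5, -3.4, 75, 0], [0.4, -9.5, -3.4, 82, 0], [0.4, -9.5, -3.4, 88, 0], [0.4, -9.5, -3.4, 94, 0], [0.4, -9.5, -3.4, 100, 0], [0.4, -9.5, -3.4, 105, 0], [0.4, -9.5, -3.4, 105, 0], [0.4, -9.5, -3.4, 105, 0]])

```text
clock: 12.3
position: [528.5, 21.6, 43.4]
ee_rot: [0.395, 0.919, 0.0, 0.0]
contact_force: [-0.6, 0.3, 1.2]
gripper_width: 25.8
grasp_force: 0.0
```

```bash
python3 look.py w6|head -1; python3 - <<'E'
import cv2,numpy as np
b=cv2.imread("pics/w6.png")[120:400,150:430].astype(float)
cv2.imwrite("pics/w6c.png",cv2.resize(np.clip(b*2,0,255).astype(np.uint8),(560,560)))
E
```

```text
12.3 [528.5  21.6  43.4] box -1.7842577924765095 -54.20347124761929 toolx,y in box deg [np.float64(127.1), np.float64(37.1)] [ 0.35  0.44 -0.46  0.   -0.67 -2.73] [-0.6  0.3  1.2] 25.759766664650655
```

View pics/w6c.png

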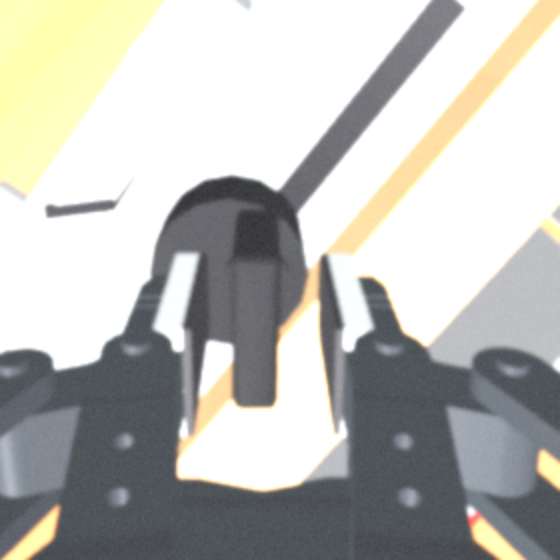

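The bar sits between the fingers, nearly centred (x≈255 against a mid-gap of about 260). I'll close on it.

Emit:
drive_tool(targets=[[1, 0, -1, 0, 0], [1, 0, -1, 0, 0], [1, 0, -1, 0, 0], [1, 0, -1, 0, 0], [1, 0, -1, 0, 0], [1, 0, -1, 0, 0], [1, 0, -1, 0, 0]])

```text
clock: 13.05
position: [527.4, 20.6, 43.8]
ee_rot: [0.395, 0.919, -0.0, -0.0]
contact_force: [-2.4, -2.0, 5.4]
gripper_width: 8.4
grasp_force: 61.0
```

```bash
cat > st.py <<'E'
from h import *
ss=[]
for i in range(3): ss.append(arm.read_state())
s=ss[-1];M=R.from_quat(s["ee_rot"]).as_matrix();q=np.load("q.npy")
print(s["clock"],s["position"].round(1),"yaw box",np.degrees(np.arctan2(M[1,1],M[0,1])-q[2]).round(2),"F",s["contact_force"].round(1),"Ftool",(M.T@s["contact_force"]).round(1),"T",s["wrist_torque"].round(3),"j6",s["joint_efforts"][5].round(3),s["gripper_width"].round(1),s["grasp_force"].round(1))
E
python3 st.py
```

```text
Traceback (most recent call last):
  File "st.py", line 5, in <module>
    print(s["clock"],s["position"].round(1),"yaw box",np.degrees(np.arctan2(M[1,1],M[0,1])-q[2]).round(2),"F",s["contact_force"].round(1),"Ftool",(M.T@s["contact_force"]).round(1),"T",s["wrist_torque"].round(3),"j6",s["joint_efforts"][5].round(3),s["gripper_width"].round(1),s["grasp_force"].round(1))
                                                                                                                                                                                                                                                       ^^^^^^^^^^^^^^^^^^^^^^^^
AttributeError: 'float' object has no attribute 'round'
```

Emit:
drive_tool(targets=[[1, 0, 0, 0, -1], [1, 0, 0, 0, -2], [1, 0, 0, 0, -3], [1, 0, 0, 0, -4], [1, 0, 0, 0, -5], [1, 0, 0, 0, -6], [1, 0, 0, 0, -7], [1, 0, 0, 0, -8], [1, 0, 0, 0, -8]])

```text
clock: 13.95
position: [527.4, 20.5, 43.8]
ee_rot: [0.33, 0.944, -0.0, -0.0]
contact_force: [-2.6, -1.7, 7.0]
gripper_width: 8.7
grasp_force: 61.0
```

```bash
sed -i 's/s\["gripper_width"\].round(1),s\["grasp_force"\].round(1)/s["gripper_width"],s["grasp_force"]/' st.py; python3 st.py
```

```text
13.95 [527.4  20.5  43.8] yaw box 45.12 F [-2.6 -1.7  7. ] Ftool [ 1.  -2.9 -7. ] T [-0.555  0.594 -0.102] j6 0.1 8.65937109675126 61.00137948989868
```

Emit:
drive_tool(targets=[[1, 0, 0, 0, -1.5], [1, 0, 0, 0, -3], [1, 0, 0, 0, -4.5], [1, 0, 0, 0, -6], [1, 0, 0, 0, -7.5], [1, 0, 0, 0, -9], [1, 0, 0, 0, -10.5], [1, 0, 0, 0, -12], [1, 0, 0, 0, -13], [1, 0, 0, 0, -13]])

```text
clock: 14.95
position: [527.3, 20.4, 43.8]
ee_rot: [0.221, 0.975, -0.0, -0.0]
contact_force: [-1.9, -3.3, 5.2]
gripper_width: 8.7
grasp_force: 61.0
```

```bash
python3 st.py
```

```text
14.95 [527.3  20.4  43.8] yaw box 58.12 F [-1.9 -3.3  5.2] Ftool [ 0.3 -3.7 -5.2] T [-0.631  0.628 -0.023] j6 0.095 8.701064755275649 61.02161943912506
```

Emit:
drive_tool(targets=[[1, 0, 0, 0, -1], [1, 0, 0, 0, -2], [1, 0, 0, 0, -3], [1, 0, 0, 0, -4], [1, 0, 0, 0, -4]])

```text
clock: 15.45
position: [527.3, 20.4, 43.8]
ee_rot: [0.187, 0.982, -0.0, -0.0]
contact_force: [-1.7, -2.1, 5.9]
gripper_width: 8.9
grasp_force: 61.0
```

```bash
python3 st.py
```

```text
15.45 [527.3  20.4  43.8] yaw box 62.11 F [-1.7 -2.1  5.9] Ftool [ 0.8 -2.6 -5.9] T [-0.682  0.63  -0.048] j6 0.111 8.91000511812053 61.02750778198242
```

Emit:
drive_tool(targets=[[1, 0, 0, 0, -0.7], [1, 0, 0, 0, -1.4], [1, 0, 0, 0, -2], [1, 0, 0, 0, -2]])

```text
clock: 15.85
position: [527.3, 20.4, 43.8]
ee_rot: [0.169, 0.986, -0.0, -0.0]
contact_force: [-1.4, -1.8, 5.6]
gripper_width: 8.4
grasp_force: 61.0
```

```bash
python3 st.py
```

```text
15.85 [527.3  20.4  43.8] yaw box 64.1 F [-1.4 -1.8  5.6] Ftool [ 0.7 -2.2 -5.6] T [-0.69   0.668 -0.124] j6 0.116 8.396894008435352 61.033446192741394
```

Emit:
drive_tool(targets=[[1, 0, 0, 0, -0.7], [1, 0, 0, 0, -1.4], [1, 0, 0, 0, -2], [1, 0, 0, 0, -2]])

```text
clock: 16.25
position: [527.2, 20.4, 43.8]
ee_rot: [0.152, 0.988, -0.0, -0.0]
contact_force: [-1.6, -2.4, 5.8]
gripper_width: 8.5
grasp_force: 61.0
```

```bash
python3 st.py
```

```text
16.25 [527.2  20.4  43.8] yaw box 66.1 F [-1.6 -2.4  5.8] Ftool [ 0.8 -2.8 -5.8] T [-0.715  0.63  -0.145] j6 0.13 8.48919589765768 61.045305132865906
```

Emit:
drive_tool(targets=[[1, 0, 0, 0, -0.7], [1, 0, 0, 0, -1.4], [1, 0, 0, 0, -2], [1, 0, 0, 0, -2]])

```text
clock: 16.65
position: [527.2, 20.3, 43.8]
ee_rot: [0.135, 0.991, -0.0, -0.0]
contact_force: [-2.0, -2.7, 6.6]
gripper_width: 8.4
grasp_force: 61.0
```

```bash
python3 st.py
```

```text
16.65 [527.2  20.3  43.8] yaw box 68.09 F [-2.  -2.7  6.6] Ftool [ 1.2 -3.2 -6.6] T [-0.758  0.706 -0.151] j6 0.142 8.368339462798822 61.045857667922974
```

Emit:
drive_tool(targets=[[1, 0, 0, 0, -0.7], [1, 0, 0, 0, -1.4], [1, 0, 0, 0, -2], [1, 0, 0, 0, -2]])

```text
clock: 17.05
position: [527.2, 20.3, 43.8]
ee_rot: [0.118, 0.993, -0.0, -0.0]
contact_force: [-2.2, -2.7, 6.0]
gripper_width: 8.7
grasp_force: 61.0
```

```bash
python3 st.py
```

```text
17.05 [527.2  20.3  43.8] yaw box 70.1 F [-2.2 -2.7  6. ] Ftool [ 1.5 -3.1 -6. ] T [-0.739  0.604 -0.167] j6 0.142 8.672141497624033 61.046642661094666
```

Emit:
drive_tool(targets=[[1, 0, 0, 0, -0.7], [1, 0, 0, 0, -1.4], [1, 0, 0, 0, -1.4]])

```text
clock: 17.35
position: [527.2, 20.3, 43.8]
ee_rot: [0.106, 0.994, -0.0, -0.0]
contact_force: [-1.4, -2.3, 5.3]
gripper_width: 9.1
grasp_force: 61.0
```

```bash
python3 st.py
```

```text
17.35 [527.2  20.3  43.8] yaw box 71.5 F [-1.4 -2.3  5.3] Ftool [ 0.9 -2.6 -5.3] T [-0.783  0.62  -0.103] j6 0.142 9.06812530328325 61.04650855064392
```

Emit:
drive_tool(targets=[[1, 0, 0, 0, -0.7], [1, 0, 0, 0, -1.4], [1, 0, 0, 0, -2], [1, 0, 0, 0, -2]])

```text
clock: 17.75
position: [527.2, 20.3, 43.8]
ee_rot: [0.088, 0.996, -0.0, -0.0]
contact_force: [-1.7, -1.5, 5.1]
gripper_width: 9.0
grasp_force: 61.1
```

```bash
python3 st.py
```

```text
17.75 [527.2  20.3  43.8] yaw box 73.49 F [-1.7 -1.5  5.1] Ftool [ 1.4 -1.8 -5.1] T [-0.809  0.681 -0.147] j6 0.173 9.013454980721272 61.06761038303375
```

Emit:
drive_tool(targets=[[1, 0, 0, 0, -0.7], [1, 0, 0, 0, -1.4], [1, 0, 0, 0, -2], [1, 0, 0, 0, -2]])

```text
clock: 18.15
position: [527.2, 20.2, 43.8]
ee_rot: [0.071, 0.997, -0.0, -0.0]
contact_force: [-2.7, -3.5, 6.4]
gripper_width: 8.5
grasp_force: 61.1
```

```bash
python3 st.py
```

```text
18.15 [527.2  20.2  43.8] yaw box 75.47 F [-2.7 -3.5  6.4] Ftool [ 2.2 -3.9 -6.4] T [-0.806  0.616 -0.177] j6 0.221 8.51915302844587 61.09051287174225
```

Emit:
drive_tool(targets=[[1, 0, 0, 0, -0.7], [1, 0, 0, 0, -1.4], [1, 0, 0, 0, -2], [1, 0, 0, 0, -2]])

```text
clock: 18.55
position: [527.2, 20.2, 43.8]
ee_rot: [0.054, 0.999, -0.0, -0.0]
contact_force: [-2.4, -3.8, 5.7]
gripper_width: 8.6
grasp_force: 61.2
```

```bash
python3 st.py
```

```text
18.55 [527.2  20.2  43.8] yaw box 77.44 F [-2.4 -3.8  5.7] Ftool [ 2.  -4.  -5.7] T [-0.836  0.593 -0.331] j6 0.332 8.582192552407466 61.17367923259735
```

Emit:
drive_tool(targets=[[1, 0, 0, 0, -0.7], [1, 0, 0, 0, -1.4], [1, 0, 0, 0, -2], [1, 0, 0, 0, -2]])

```text
clock: 18.95
position: [527.1, 20.1, 43.8]
ee_rot: [0.037, 0.999, -0.0, -0.0]
contact_force: [-2.6, -3.6, 6.6]
gripper_width: 9.0
grasp_force: 61.5
```

```bash
python3 st.py
```

```text
18.95 [527.1  20.1  43.8] yaw box 79.38 F [-2.6 -3.6  6.6] Ftool [ 2.4 -3.7 -6.6] T [-0.919  0.558 -0.499] j6 0.538 8.964388665577879 61.51053786277771
```

The nip is about 20 N by torque ((0.54−0.12)/0.02). I'll release and rise.

Emit:
drive_tool(targets=[[0.4, 0, 0, 0, 0], [0.4, 0, 0, 0, 0], [0.4, 0, 0, 0, 0], [0.4, 0, 0, 0, 0], [0.4, 0, 0, -10, 0], [0.4, 0, 0, -30, 0], [0.4, 0, 0, -60, 0], [0.4, 0, 0, -105, 0], [0.4, 0, 0, -105, 0], [0.4, 0, 0, -105, 0]])

```text
clock: 19.95
position: [528.2, 21.2, 150.2]
ee_rot: [0.036, 0.999, 0.001, 0.002]
contact_force: [0.2, 0.2, 0.5]
gripper_width: 26.0
grasp_force: 0.0
```

```bash
python3 look.py w9|head -1; python3 - <<'E'
from h import *
# bar angle now, from the wrist image: dark pixels minimum-area check vs before; stop/batten from side
a=cv2.imread("pics/w9.png");g=cv2.cvtColor(a,6)
s=np.load("pics/w9.npy");st=dict(position=s[:3],ee_rot=s[3:])
u=proj("wrist",[527.2,20.2,64],st)[0].astype(int);print(u)
c=a[u[1]-60:u[1]+60,u[0]-80:u[0]+80]
d=arm.get_image("side")[265:305,230:310]
cv2.imwrite("pics/fin.png",np.hstack([cv2.resize(np.clip(c.astype(float)*2.5,0,255).astype(np.uint8),(400,300)),cv2.resize(d,(400,300),interpolation=2)[:,:]]))
E
```

```text
19.95 [528.2  21.2 150.2] box -2.072609217648509 -54.57472748947273 toolx,y in box deg [np.float64(169.5), np.float64(79.5)] [ 0.35  0.3  -0.35 -0.   -0.92 -1.99] [0.2 0.2 0.5] 26.00559184714757
[278 207]
```

```bash
python3 -c "
from bench import arm
print(arm.job_done())"
```

```text
the job is handed in; nothing more can be done
None
```

I pushed the batten up to the stop (about 13 N peak), turned the cam to a nip of about 20 N judged from wrist torque, released it, raised the arm clear and handed the job in at about 20 s; I didn't inspect the final state by eye, and no verdict came back.

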